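# Put the dry chopping boards away by size

## Task

The four washed chopping boards have dried in the draining rack. Put them away in the tapered white-wire rack, each standing fully down in the slot that fits its length, from the longest at the wide end to the shortest at the narrow end. Set each board down, do not drop it, and do not knock the glass between the racks.

Things in the scene. Friction and masses are not known exactly. Their poses are not given: they have to be found in the camera images.
- board_longest: the longest of four wooden chopping boards (pale, a darker strip at each end), 180 long x 16 thick x 100 mm high, 0.2 kg. Origin: middle of its lower edge; x along its length, y through its thickness, z up. Starts upright in any slot of the draining rack (bare steel wire, grey tray): floors 24 mm above the worktop, slots as in the storage rack; 34 mm between neighbouring boards.
- board_second: the second longest of four wooden chopping boards (pale, a darker strip at each end), 155 long x 16 thick x 96 mm high, 0.16 kg. Origin: middle of its lower edge; x along its length, y through its thickness, z up. Starts upright in any slot of the draining rack (bare steel wire, grey tray): floors 24 mm above the worktop, slots as in the storage rack; 34 mm between neighbouring boards.
- board_third: the third longest of four wooden chopping boards (pale, a darker strip at each end), 130 long x 16 thick x 92 mm high, 0.13 kg. Origin: middle of its lower edge; x along its length, y through its thickness, z up. Starts upright in any slot of the draining rack (bare steel wire, grey tray): floors 24 mm above the worktop, slots as in the storage rack; 34 mm between neighbouring boards.
- board_shortest: the shortest of four wooden chopping boards (pale, a darker strip at each end), 105 long x 16 thick x 88 mm high, 0.1 kg. Origin: middle of its lower edge; x along its length, y through its thickness, z up. Starts upright in any slot of the draining rack (bare steel wire, grey tray): floors 24 mm above the worktop, slots as in the storage rack; 34 mm between neighbouring boards.
- slot_longest: the slot of the tapered white-wire rack that fits the longest board: first, at the wide end. Origin: middle of the slot's floor (20 mm above the worktop), on which the board's lower edge rests; x along the slot, as the board's length, y across the slots towards the wide end, z up. The side rails leave 200 mm along the slot.
- slot_second: the slot of the tapered white-wire rack that fits the second longest board: second from the wide end. Origin: middle of the slot's floor (20 mm above the worktop), on which the board's lower edge rests; x along the slot, as the board's length, y across the slots towards the wide end, z up. The side rails leave 175 mm along the slot.
- slot_third: the slot of the tapered white-wire rack that fits the third longest board: third from the wide end. Origin: middle of the slot's floor (20 mm above the worktop), on which the board's lower edge rests; x along the slot, as the board's length, y across the slots towards the wide end, z up. The side rails leave 150 mm along the slot.
- slot_shortest: the slot of the tapered white-wire rack that fits the shortest board: last, at the narrow end. Origin: middle of the slot's floor (20 mm above the worktop), on which the board's lower edge rests; x along the slot, as the board's length, y across the slots towards the wide end, z up. The side rails leave 125 mm along the slot.
- rack: the fixed tapered storage rack, white-coated wire, four slots 50 mm apart; 206 mm across the slots, 224 mm long at the wide end, 124 at the narrow. Each slot is 21 mm wide at the floor, 24 at 30 mm up, 45 at the wire peaks 53 mm above the floor; side rails 28 mm above the floor. Origin: centre, on the worktop; y towards the wide end. Beside it, left or right, the draining rack.
- glass: a small empty drinking glass, 49 mm across and 62 mm high, standing on the worktop between the two racks; a bystander. Origin: centre of its base, z up. (A wall cabinet hangs over the back of the worktop: its front stands at x = 0.62 m, its underside 0.5 m up.)

How it is judged:
By the outcome, as a careful person would: the job done as asked, in the order asked, and still so for the second after the job is handed in, with the robot touching nothing.
It also fails if it takes over 104 s, if anything falls off the work surface, if the arm or the gripper's body presses on something with over 40 N, if the wrist force passes 120 N, or if a joint passes its speed limit or range.

## Robot

A 6-joint arm with a two-finger parallel gripper is mounted at the origin on a cart in front of the work surface, level with it; the furniture and walls round the work are solid. World frame = base frame: x ahead of the robot, y to its left, z up, the work surface at z = 0. Lengths are in m, angles in degrees, forces in N, time in s.
With the tool pointing down it reaches from about 0.375 to 0.9 m from the base axis. Payload 3.1 kg.
Tool frame: the origin (TCP) lies midway between the tips of the shut fingers; the grasp point (between the pads) lies 19 mm behind it; z points along the fingers, y is the line along which they close (so a half turn about z gives the same grasp; the last joint's range is limited). The gripper opens to 87 mm and grips with 3 to 60 N. Pads are 19 mm wide; open, the fingers measure 117 mm over their backs; the gripper's body (75 mm by 190 mm) begins 51 mm behind the grasp point.
Start: joints at [-82.076, 30.224, 82.088, -0, 67.689, -10.227], TCP at [0.195, -0.594, 0.223] pointing down, gripper open.
Joint ranges: [-176.69, 176.69], [-43.24, 126.21], [12.49, 139.97], [-82, 262], [0, 151.66], [-163.58, 163.58]. Speed limits (degrees/s): [159.86, 159.86, 180, 180, 180, 180].

## Interface

Orientations are given as a 3x3 rotation matrix whose columns are the frame's x, y, z axes.
In Python, from rig import bot gives the robot as it stands.
- The arm moves only by the shell command python3 steer.py 'ROWS'. ROWS is rows parted by semicolons, their numbers by spaces, 1 to 20 of them, each of 7 numbers: dx, dy, dz in m, then a rotation vector rx, ry, rz in degrees, then the opening from 0.0 (shut) to 1.0 (fully open); each row is the pose to reach, as a shift and turn from the pose commanded when the command began, along the tool's axes at that moment; what a row does not reach only later rows make up. A row lasts 1/10 s, in which the tool goes at most 0.05 m and 8.59 degrees, less where a joint would pass 70% of its speed; a pose out of reach is approached as far as the arm can. The fingers move at their own pace and stop on an object; the grip force is fixed at half the most. Time passes only in rows, so rows that do not move let the fingers close. It prints the time, the measured TCP pose, the force, the opening and the grip force at its end.
- bot.read_state(): the state, without advancing time (a new reading comes with each control period).
- bot.capture(name): name is "scene" or "side" or "wrist"; returns a dict with "color" (384x512x3 uint8, red, green, blue), "K" (3x3 intrinsics, pixels), "view" (4x4, takes a point from world to camera coordinates); the wrist camera has in their place "mount" (4x4, takes a point from camera to tool coordinates, whose origin is the TCP and whose axes are the flange's). Camera axes: x right, y up, looking along -z (the intrinsics and any distortion apply to the point x, -y, -z); pixel columns grow to the right and rows downward; lengths in m; the calibration is good to about 2 mm. A picture is of the moment at which its call begins: read the wrist's pose just before it. There is no depth.
- bot.hand_in(): hands the job in; it is judged then, once.
The state is a dict: "time_s": time; "joint_positions": joint angles; "qvel": joint speeds; "tau": joint torques, N m; "position": TCP position; "tcp_rot": TCP orientation; "force": force on the tool from outside, world axes, zero at the start; "moment": the same for the moment, N m; "opening": opening from 0.0 (shut) to 1.0 (fully open); "grasp_force": force on a finger pad.
Only numpy, scipy, OpenCV 4.12 (cv2) and the standard library are available. Lean on these libraries where they do the work, as an engineer would, in place of code of your own. Each camera call takes 0.05 s, during which the arm holds its last target. There are 200 camera calls.

## Working session

There is one attempt and no reset: what is moved stays moved. The work goes in short steps, Python scripts to look and compute and a shell command to move; the robot and the scene stay as the last step left them, time stands still between calls to the robot, and variables do not carry over. Pictures are saved under pics/ and viewed, at most 15 in all, crops included, and the job is handed in when it is done.

```bash
mkdir -p pics; ls; python3 - <<'E'
from rig import bot
import cv2
for n in ("scene","side"):
    c=bot.capture(n); cv2.imwrite(f"pics/{n}0.png",cv2.resize(c["color"][:,:,::-1],(800,600),interpolation=cv2.INTER_CUBIC))
    print(n,c["K"].tolist(),c["view"].round(4).tolist(),[k for k in c])
s=bot.read_state();print(s)
E
```

```text
pics
rig.py
steer.py
scene [[388.6800576385965, 0.0, 255.89478349981658], [0.0, 388.6800576385965, 194.15042740952944], [0.0, 0.0, 1.0]] [[0.8782, -0.4781, -0.015, -0.4461], [0.3779, 0.6743, 0.6345, -0.2177], [-0.2932, -0.5629, 0.7728, -0.7664], [0.0, 0.0, 0.0, 1.0]] ['color', 'K', 'view']
side [[420.87221162241195, 0.0, 249.27109208256127], [0.0, 420.87221162241195, 189.8817527533945], [0.0, 0.0, 1.0]] [[-0.9959, -0.0902, -0.0066, 0.5232], [0.0481, -0.5903, 0.8057, -0.0609], [-0.0766, 0.8021, 0.5922, -0.9719], [0.0, 0.0, 0.0, 1.0]] ['color', 'K', 'view']
{'time_s': 0.1, 'joint_positions': array([-8.20760636e+01,  3.02749932e+01,  8.21483046e+01, -2.02708790e-04,
        6.76888873e+01, -1.02293035e+01]), 'qvel': array([ 0.00705841, -0.1323423 , -0.08506359,  0.07612704,  0.0748241 ,
        0.01493707]), 'tau': array([-8.24945491e-04, -4.40985489e+01, -1.77150786e+01,  6.33960497e-02,
        5.33821760e-02, -3.60972274e-05]), 'position': array([ 0.19463982, -0.59323499,  0.22165908]), 'tcp_rot': array([[ 9.50226265e-01,  3.11560541e-01, -2.73168304e-04],
       [ 3.11560471e-01, -9.50224349e-01,  1.93885268e-03],
       [ 3.44498818e-04, -1.92745719e-03, -9.99998083e-01]]), 'force': array([-0.67164453, -0.40895297, -0.32032358]), 'moment': array([0.0296696 , 0.03154247, 0.05309569]), 'grasp_force': 0.0, 'opening': 1.0026031263836992}
```
View pics/scene0.png

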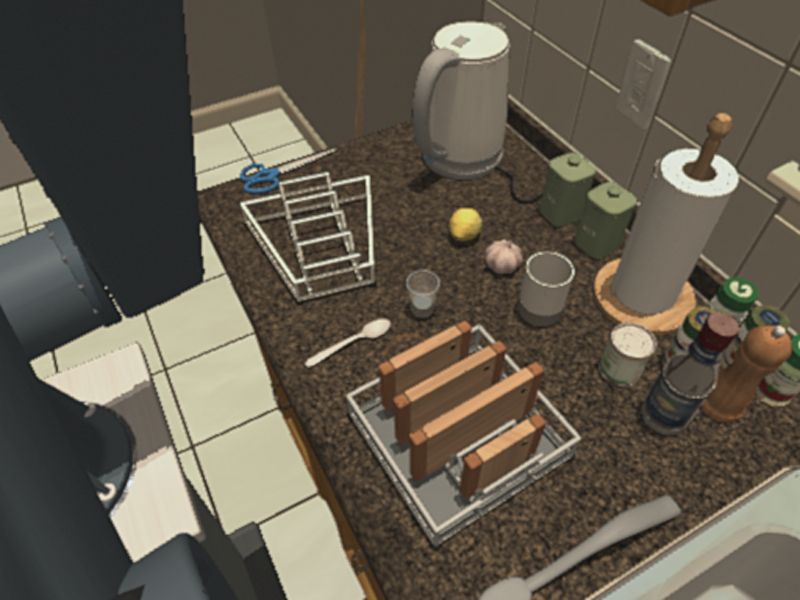

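View pics/side0.png

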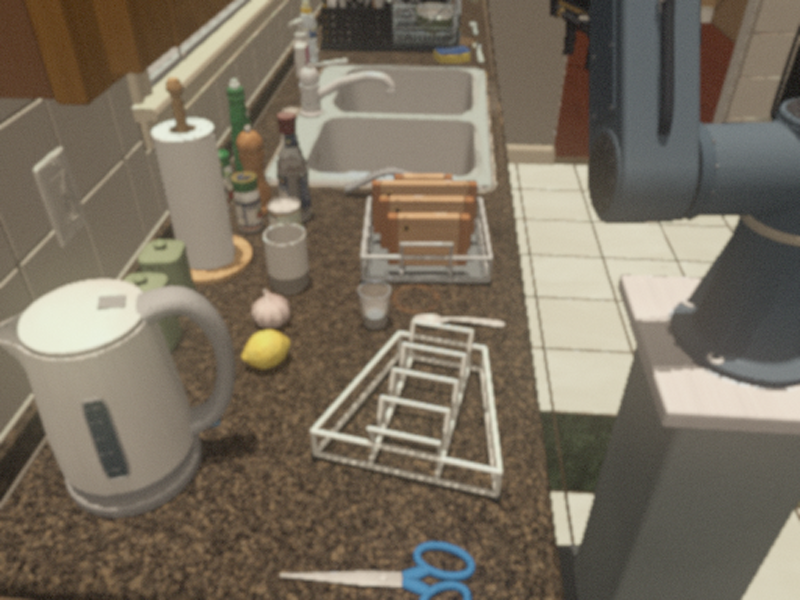

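The scene picture shows the draining rack at right, boards left to right: A top edge (382,368)-(468,325), B (398,405)-(505,345), C (412,440)-(540,368) longest, D (465,460)-(542,420) shortest. The glass is at (422,292). The white rack's wide end is away at (242,205)-(370,178) and its narrow end near the glass. The side view agrees.

```bash
cat > h.py <<'E'
import numpy as np, cv2
from rig import bot
def ray(K,V,uv):
    d=np.array([(uv[0]-K[0,2])/K[0,0],-(uv[1]-K[1,2])/K[1,1],-1.0])
    R=V[:3,:3]; return -R.T@V[:3,3], R.T@d
def atz(K,V,uv,z):
    o,d=ray(K,V,uv); return o+d*(z-o[2])/d[2]
def wristview():
    s=bot.read_state(); c=bot.capture("wrist")
    T=np.eye(4); T[:3,:3]=s["tcp_rot"]; T[:3,3]=s["position"]
    return c["color"],c["K"],np.linalg.inv(T@c["mount"])
def proj(K,V,p):
    q=V[:3,:3]@np.asarray(p,float)+V[:3,3]; return K[0,2]+K[0,0]*q[0]/-q[2],K[1,2]-K[1,1]*q[1]/-q[2]
E
python3 - <<'E'
from h import *
np.set_printoptions(precision=4,suppress=True)
c=bot.capture("scene");K,V=c["K"],c["view"]
f=.64
for n,p,q,z in [("A",(382,368),(468,325),.116),("B",(398,405),(505,345),.12),("C",(412,440),(540,368),.124),("D",(465,460),(542,420),.112),("wide",(242,205),(370,178),.048),("narrow",(298,285),(373,265),.048),("glass",(422,312),(422,282),0)]:
    a=atz(K,V,np.array(p)*f,z);b=atz(K,V,np.array(q)*f,z);print(n,a,b,(a+b)/2,np.linalg.norm(a-b),np.degrees(np.arctan2(*(b-a)[1::-1])))
w=bot.capture("wrist");print(w["mount"],w["K"])
cv2.imwrite("pics/w0.png",w["color"][:,:,::-1])
E
```

```text
A [ 0.4137 -0.1323  0.116 ] [ 0.5378 -0.1279  0.116 ] [ 0.4757 -0.1301  0.116 ] 0.12411689502172231 2.036793767212165
B [ 0.4055 -0.1877  0.12  ] [ 0.5585 -0.178   0.12  ] [ 0.482  -0.1828  0.12  ] 0.15334820273301672 3.646241940266352
C [ 0.3972 -0.2348  0.124 ] [ 0.5732 -0.2272  0.124 ] [ 0.4852 -0.231   0.124 ] 0.17618411018542485 2.491831452658219
D [ 0.4384 -0.2776  0.112 ] [ 0.5396 -0.2789  0.112 ] [ 0.489  -0.2782  0.112 ] 0.1011890718295447 -0.7111908084021964
wide [0.3773 0.3099 0.048 ] [0.5951 0.2669 0.048 ] [0.4862 0.2884 0.048 ] 0.22200916404935314 -11.179443002326494
narrow [0.3909 0.099  0.048 ] [0.5062 0.0805 0.048 ] [0.4486 0.0898 0.048 ] 0.11674512507355998 -9.10408605883046
glass [ 0.5452 -0.0022  0.    ] [0.5756 0.0506 0.    ] [0.5604 0.0242 0.    ] 0.060878420360024936 60.11122472283398
[[-0.0001  0.9605  0.2782  0.0764]
 [ 1.     -0.0001  0.0008 -0.0004]
 [ 0.0009  0.2782 -0.9605 -0.1624]
 [ 0.      0.      0.      1.    ]] [[307.7859   0.     255.4433]
 [  0.     307.7859 191.208 ]
 [  0.       0.       1.    ]]
```

View pics/w0.png

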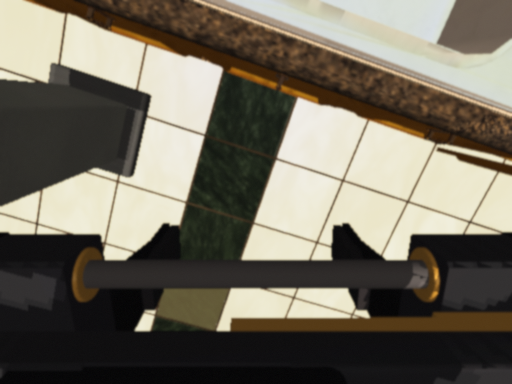

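```bash
cat >> h.py <<'E'
from scipy.spatial.transform import Rotation as Ro
def go(x,y,z,psi):
    s=bot.read_state();R0=s["tcp_rot"];p=np.radians(psi)
    R=np.array([[np.cos(p),np.sin(p),0],[np.sin(p),-np.cos(p),0],[0,0,-1]])
    d=R0.T@(np.array([x,y,z])-s["position"]); rv=Ro.from_matrix(R0.T@R).as_rotvec(degrees=True)
    print("d",d.round(4),"rv",rv.round(2),"rows",np.ceil(max(np.linalg.norm(d)/.05,np.linalg.norm(rv)/8.59)))
E
python3 -c "
from h import *
go(.46,-.20,.28,2)"
```

```text
d [ 0.3747 -0.2913 -0.0576] rv [-0.08 -0.   16.15] rows 10.0
```

```bash
python3 steer.py '0.375 -0.291 -0.058 0 0 16.15 0.42;0.375 -0.291 -0.058 0 0 16.15 0.42;0.375 -0.291 -0.058 0 0 16.15 0.42;0.375 -0.291 -0.058 0 0 16.15 0.42;0.375 -0.291 -0.058 0 0 16.15 0.42;0.375 -0.291 -0.058 0 0 16.15 0.42;0.375 -0.291 -0.058 0 0 16.15 0.42;0.375 -0.291 -0.058 0 0 16.15 0.42;0.375 -0.291 -0.058 0 0 16.15 0.42;0.375 -0.291 -0.058 0 0 16.15 0.42;0.375 -0.291 -0.058 0 0 16.15 0.42;0.375 -0.291 -0.058 0 0 16.15 0.42'
python3 - <<'E'
from h import *
c,K,V=wristview(); np.savez("v1.npz",K=K,V=V)
cv2.imwrite("pics/w1.png",cv2.resize(c[:,:,::-1],(800,600),interpolation=cv2.INTER_CUBIC))
print(bot.read_state()["position"],bot.read_state()["time_s"])
go(.44,.17,.26,-9)
E
```

```text
time_s: 1.4
position: [0.4604, -0.2002, 0.2805]
tcp_rot: [[0.999, 0.037, -0.0], [0.037, -0.999, -0.001], [-0.0, 0.001, -1.0]]
force: [-0.5, 0.7, -0.3]
opening: 0.423
grasp_force: 0.0
[ 0.46001749 -0.20086116  0.28033895] 1.45
d [-0.0069 -0.3713  0.0202] rv [ 0.02  0.04 11.02] rows 8.0
```

View pics/w1.png

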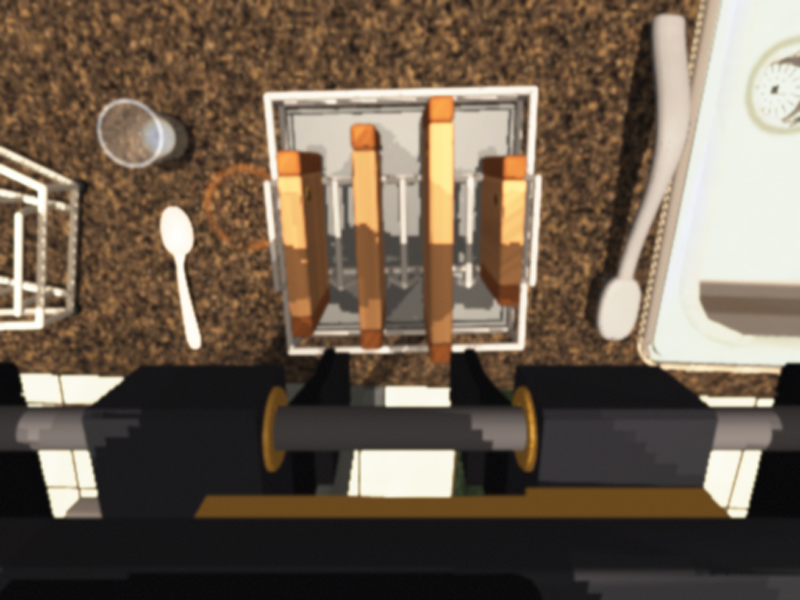

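Wrist view: four boards in the drain rack, far ends at about (290,163), (364,137), (441,109), (514,167), the longest third from left; glass rim at (130,133). Now the white rack.

```bash
python3 steer.py '-0.007 -0.371 0.02 0 0 11 0.42;-0.007 -0.371 0.02 0 0 11 0.42;-0.007 -0.371 0.02 0 0 11 0.42;-0.007 -0.371 0.02 0 0 11 0.42;-0.007 -0.371 0.02 0 0 11 0.42;-0.007 -0.371 0.02 0 0 11 0.42;-0.007 -0.371 0.02 0 0 11 0.42;-0.007 -0.371 0.02 0 0 11 0.42;-0.007 -0.371 0.02 0 0 11 0.42;-0.007 -0.371 0.02 0 0 11 0.42'
python3 - <<'E'
from h import *
c,K,V=wristview(); np.savez("v2.npz",K=K,V=V)
cv2.imwrite("pics/w2.png",cv2.resize(c[:,:,::-1],(800,600),interpolation=cv2.INTER_CUBIC))
a=cv2.imread("pics/w1.png")[80:380,250:560]
cv2.imwrite("pics/w1c.png",cv2.resize(a,None,fx=2,fy=2,interpolation=cv2.INTER_CUBIC))
E
```

```text
time_s: 2.45
position: [0.4406, 0.1689, 0.2603]
tcp_rot: [[0.988, -0.157, -0.001], [-0.157, -0.988, -0.001], [-0.0, 0.001, -1.0]]
force: [0.6, -0.4, 0.1]
opening: 0.419
grasp_force: 0.0
```

View pics/w2.png

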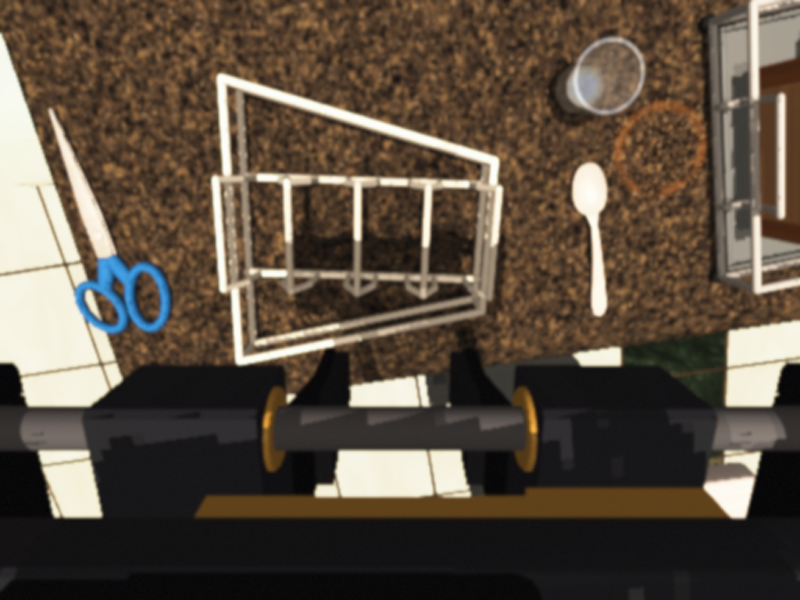

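View pics/w1c.png

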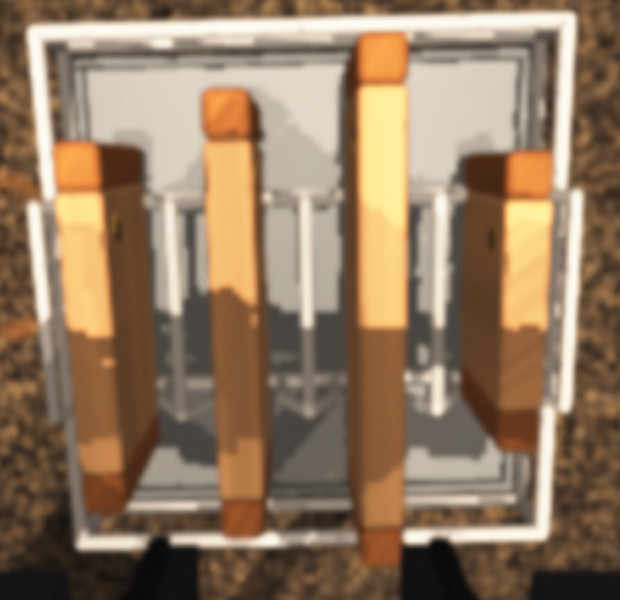

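Rack view: peak bars at about x=289, 358, 426 (rows 182–292), outer ones at 215 and 497; wide rail corners (222,78),(240,361), narrow (496,160). Boards in the crop: top faces A (79,143)-(106,510), B (227,90)-(243,533), C (382,34)-(381,563), D (528,152)-(517,450).

```bash
python3 - <<'E'
from h import *
np.set_printoptions(precision=4,suppress=True)
v=np.load("v1.npz");K,V=v["K"],v["V"];f=.64
w=lambda p:((250+p[0]/2)*f,(80+p[1]/2)*f)
for n,p,q,z in [("A",(79,143),(106,510),.116),("B",(227,90),(243,533),.12),("C",(382,34),(381,563),.124),("D",(528,152),(517,450),.112)]:
    a=atz(K,V,w(p),z);b=atz(K,V,w(q),z);print(n,(a+b)/2,np.linalg.norm(a-b),np.degrees(np.arctan2(*(a-b)[1::-1])))
v=np.load("v2.npz");K,V=v["K"],v["V"]
for n,p,q,z in [("p4",(215,178),(226,290),.073),("p3",(288,182),(291,291),.073),("p2",(357,182),(359,293),.073),("p1",(428,182),(424,292),.073),("p0",(497,185),(488,310),.073),("wide",(222,78),(240,361),.048),("narrow",(496,160),(488,311),.048),("gl",(605,40),(605,113),.062)]:
    a=atz(K,V,np.array(p)*f,z);b=atz(K,V,np.array(q)*f,z);print(n,a,b,(a+b)/2,np.linalg.norm(a-b),np.degrees(np.arctan2(*(a-b)[1::-1])))
E
```

```text
A [ 0.4754 -0.1285  0.116 ] 0.12698099245148198 2.874524390286475
B [ 0.4816 -0.1775  0.12  ] 0.15027551256938954 3.1212379695566645
C [ 0.4864 -0.2263  0.124 ] 0.17620210120165744 3.3838527282526103
D [ 0.4902 -0.2757  0.112 ] 0.10273937950141368 3.7198292602498526
p4 [0.5238 0.2877 0.073 ] [0.443 0.301 0.073] [0.4834 0.2944 0.073 ] 0.08185215392800263 -9.353426504472115
p3 [0.513  0.2375 0.073 ] [0.4346 0.2529 0.073 ] [0.4738 0.2452 0.073 ] 0.07993933289020609 -11.102851109860872
p2 [0.5054 0.1893 0.073 ] [0.425  0.2025 0.073 ] [0.4652 0.1959 0.073 ] 0.0814531660560714 -9.370047086199085
p1 [0.4975 0.1397 0.073 ] [0.4181 0.154  0.073 ] [0.4578 0.1468 0.073 ] 0.08068738005362153 -10.212993135508215
p0 [0.4878 0.0917 0.073 ] [0.3963 0.1079 0.073 ] [0.442  0.0998 0.073 ] 0.09284611554000709 -10.011347103374645
wide [0.591  0.2739 0.048 ] [0.3757 0.3155 0.048 ] [0.4833 0.2947 0.048 ] 0.21927077507708917 -10.95175792380789
narrow [0.504  0.0859 0.048 ] [0.3869 0.1044 0.048 ] [0.4455 0.0952 0.048 ] 0.11855876592744535 -8.970287824513683
gl [0.5705 0.008  0.062 ] [0.5241 0.0098 0.062 ] [0.5473 0.0089 0.062 ] 0.046481775271015525 -2.219767973451152
```

```bash
python3 -c "
from h import *
go(.4864,-.2263,.17,3.3);go(.4864,-.2263,.093,3.3)"
```

```text
d [0.1075 0.3824 0.0907] rv [  0.05   0.02 -12.4 ] rows 9.0
d [0.1075 0.3824 0.1677] rv [  0.05   0.02 -12.4 ] rows 9.0
```

```bash
python3 steer.py '0.1075 0.382 0.09 0 0 -12.4 0.42;0.1075 0.382 0.09 0 0 -12.4 0.42;0.1075 0.382 0.09 0 0 -12.4 0.42;0.1075 0.382 0.09 0 0 -12.4 0.42;0.1075 0.382 0.09 0 0 -12.4 0.42;0.1075 0.382 0.09 0 0 -12.4 0.42;0.1075 0.382 0.09 0 0 -12.4 0.42;0.1075 0.382 0.09 0 0 -12.4 0.42;0.1075 0.382 0.09 0 0 -12.4 0.42;0.1075 0.382 0.09 0 0 -12.4 0.42;0.1075 0.382 0.1 0 0 -12.4 0.42;0.1075 0.382 0.12 0 0 -12.4 0.42;0.1075 0.382 0.14 0 0 -12.4 0.42;0.1075 0.382 0.16 0 0 -12.4 0.42;0.1075 0.382 0.168 0 0 -12.4 0.42;0.1075 0.382 0.168 0 0 -12.4 0.42'
python3 - <<'E'
from h import *
c,K,V=wristview(); np.savez("v3.npz",K=K,V=V)
cv2.imwrite("pics/w3.png",cv2.resize(c[:,:,::-1],(800,600),interpolation=cv2.INTER_CUBIC))
E
```

```text
time_s: 4.1
position: [0.4858, -0.222, 0.0917]
tcp_rot: [[0.998, 0.061, -0.003], [0.061, -0.998, 0.002], [-0.003, -0.002, -1.0]]
force: [-0.2, -0.3, 0.5]
opening: 0.422
grasp_force: 0.0
```

View pics/w3.png

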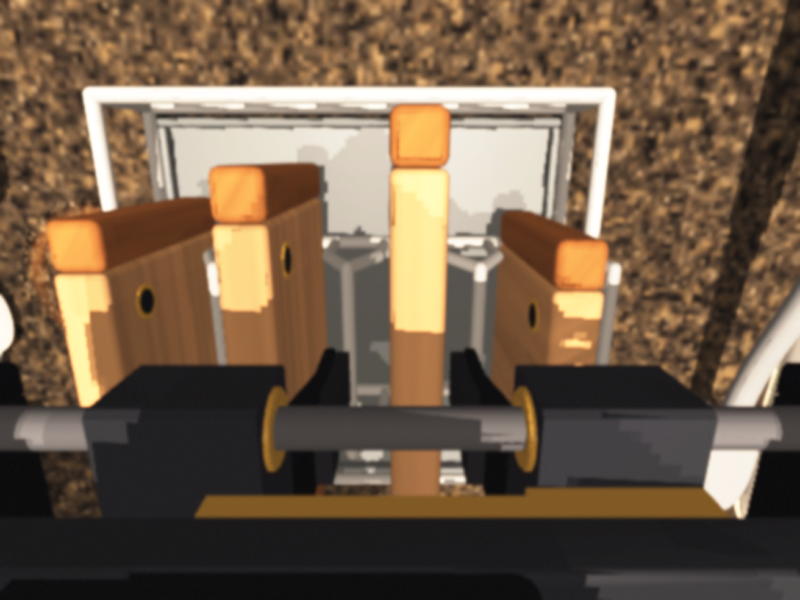

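Fingers straddle the longest board (its top at x≈418, finger midpoint ≈401): the tool is about 4 mm short in y.

```bash
python3 -c "
from h import *
for i in range(3): print(bot.read_state()['position'],bot.read_state()['time_s'])
go(.4864,-.2263,.093,3.3)
v=np.load('v3.npz');K,V=v['K'],v['V']
for p in [(420,104),(418,330)]: print(atz(K,V,np.array(p)*.64,.124))"
```

```text
[ 0.48658407 -0.22278342  0.09250265] 4.15
[ 0.48658407 -0.22278342  0.09250265] 4.15
[ 0.48658407 -0.22278342  0.09250265] 4.15
d [-0.0004  0.0035 -0.0005] rv [-0.05  0.05  0.18] rows 1.0
[ 0.57574223 -0.22128769  0.124     ]
[ 0.51550861 -0.22512949  0.124     ]
```

```bash
python3 -c "
from h import *
P=np.array([.195,-.594,.223]);psi=18.154
def RR(p):
    p=np.radians(p);return np.array([[np.cos(p),np.sin(p),0],[np.sin(p),-np.cos(p),0],[0,0,-1]])
for d,r in [((.375,-.291,-.058),16.15),((-.007,-.371,.02),11),((.1075,.382,.168),-12.4)]:
    P=P+RR(psi)@np.array(d);psi-=r;print(P,psi)
"; python3 steer.py '0 0.0035 0 0 0 0 0.42;0 0.0035 0 0 0 0 0.42'; python3 -c "
from h import *
s=bot.read_state();print(s['position'],s['qvel'],s['joint_positions'])"
```

```text
[ 0.46066595 -0.2006457   0.281     ] 2.0040000000000013
[0.44069663 0.16988261 0.261     ] -8.995999999999999
[ 0.48714268 -0.2242278   0.093     ] 3.4040000000000017
time_s: 4.35
position: [0.488, -0.2284, 0.0936]
tcp_rot: [[0.998, 0.059, 0.002], [0.059, -0.998, -0.002], [0.002, 0.002, -1.0]]
force: [0.4, -1.1, 0.1]
opening: 0.423
grasp_force: 0.0
[ 0.48799639 -0.22837302  0.09362857] [-0.15842227  0.09755396  0.26307073  0.18566765  0.13162127  0.21617826] [-3.69649122e+01  3.45412136e+01  1.00989423e+02 -7.00859173e-03
  4.43061458e+01  4.96326780e+01]
```

Readings carry ~1 mm noise, so I'll track the commanded pose and redo the localisation with it.

```bash
cat >> h.py <<'E'
# commanded-pose tracking: did() books the last commanded row, plan() gives the next
def RR(p):
    p=np.radians(p);return np.array([[np.cos(p),np.sin(p),0],[np.sin(p),-np.cos(p),0],[0,0,-1]])
def did(dx,dy,dz,rz):
    c=np.loadtxt("cmd.txt");c[:3]+=RR(c[3])@np.array([dx,dy,dz]);c[3]-=rz;np.savetxt("cmd.txt",c)
    print("cmd",c.round(4),"meas",bot.read_state()["position"].round(4),"t",bot.read_state()["time_s"])
def plan(x,y,z,psi):
    c=np.loadtxt("cmd.txt");d=RR(c[3]).T@(np.array([x,y,z])-c[:3]);r=c[3]-psi
    print("d",d.round(4),"rz",round(r,2),"rows",np.ceil(max(np.linalg.norm(d)/.05,abs(r)/8.59)))
E
python3 - <<'E'
from h import *
np.set_printoptions(precision=4,suppress=True)
np.savetxt("cmd.txt",[.195,-.594,.223,18.154])
M=bot.capture("wrist")["mount"]
def view(K):
    c=np.loadtxt("cmd.txt");T=np.eye(4);T[:3,:3]=RR(c[3]);T[:3,3]=c[:3];return np.linalg.inv(T@M)
did(.375,-.291,-.058,16.15)
K=np.load("v1.npz")["K"];V=view(K);f=.64
w=lambda p:((250+p[0]/2)*f,(80+p[1]/2)*f)
for n,p,q,z in [("A",(79,143),(106,510),.116),("B",(227,90),(243,533),.12),("C",(382,34),(381,563),.124),("D",(528,152),(517,450),.112)]:
    a=atz(K,V,w(p),z);b=atz(K,V,w(q),z);print(n,(a+b)/2,np.linalg.norm(a-b),np.degrees(np.arctan2(*(a-b)[1::-1])))
did(-.007,-.371,.02,11);V=view(K);np.savez("v2.npz",K=K,V=V)
for n,p,q,z in [("p4",(215,178),(226,290),.073),("p3",(288,182),(291,291),.073),("p2",(357,182),(359,293),.073),("p1",(428,182),(424,292),.073),("wide",(222,78),(240,361),.048),("narrow",(496,160),(488,311),.048)]:
    a=atz(K,V,np.array(p)*f,z);b=atz(K,V,np.array(q)*f,z);print(n,(a+b)/2,np.degrees(np.arctan2(*(a-b)[1::-1])))
did(.1075,.382,.168,-12.4)
V=view(K)
for p in [(420,104),(418,330)]: print("C",atz(K,V,np.array(p)*.64,.124))
did(0,.0035,0,0)
E
```

```text
cmd [ 0.4607 -0.2006  0.281   2.004 ] meas [ 0.4878 -0.2282  0.0935] t 4.4
A [ 0.4758 -0.1288  0.116 ] 0.12718554163593077 2.769823317336496
B [ 0.4819 -0.1779  0.12  ] 0.1505103126630454 3.0121164251592405
C [ 0.4866 -0.2268  0.124 ] 0.17646788014330952 3.270185146006573
D [ 0.4904 -0.2762  0.112 ] 0.10288091823131541 3.601757215877318
cmd [ 0.4407  0.1699  0.261  -8.996 ] meas [ 0.4878 -0.2282  0.0935] t 4.4
p4 [0.4836 0.2959 0.073 ] -9.311362592104397
p3 [0.474  0.2466 0.073 ] -11.066318540365431
p2 [0.4654 0.1972 0.073 ] -9.33788016743739
p1 [0.458 0.148 0.073] -10.18575386995598
wide [0.4836 0.2963 0.048 ] -10.91123659438565
narrow [0.4457 0.0963 0.048 ] -8.947811026692639
cmd [ 0.4871 -0.2242  0.093   3.404 ] meas [ 0.4878 -0.2282  0.0935] t 4.4
C [ 0.5771 -0.2237  0.124 ]
C [ 0.5162 -0.2274  0.124 ]
cmd [ 0.4874 -0.2277  0.093   3.404 ] meas [ 0.4878 -0.2282  0.0935] t 4.4
```

```bash
python3 steer.py '0 0 0 0 0 0 0;0 0 0 0 0 0 0;0 0 0 0 0 0 0;0 0 0 0 0 0 0;0 0 0 0 0 0 0;0 0 -0.02 0 0 0 0;0 0 -0.05 0 0 0 0;0 0 -0.08 0 0 0 0;0 0 -0.12 0 0 0 0;0 0 -0.14 0 0 0 0;0 0 -0.14 0 0 0 0'
python3 - <<'E'
from h import *
c,K,V=wristview()
cv2.imwrite("pics/w4.png",cv2.resize(c[:,:,::-1],(800,600),interpolation=cv2.INTER_CUBIC))
did(0,0,-.14,0)
plan(.4787,.2712,.22,-9.85)
E
```

```text
time_s: 5.5
position: [0.4887, -0.2286, 0.2354]
tcp_rot: [[0.998, 0.059, 0.006], [0.059, -0.998, -0.004], [0.005, 0.004, -1.0]]
force: [-0.3, -0.3, -1.9]
opening: 0.185
grasp_force: 30.0
cmd [ 0.4874 -0.2277  0.233   3.404 ] meas [ 0.4874 -0.2277  0.2332] t 5.55
d [ 0.021  -0.4986  0.013 ] rz 13.25 rows 10.0
```

View pics/w4.png

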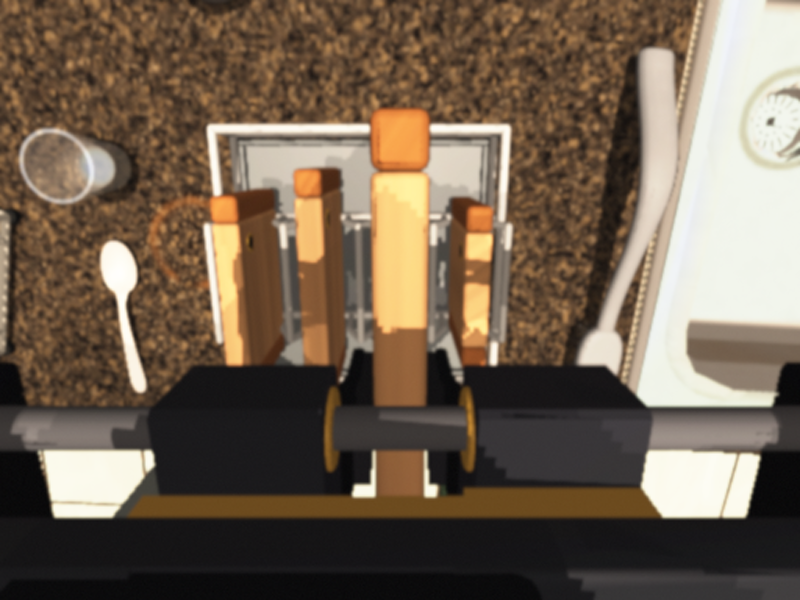

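The board is held straight and centred (x 371–430, centre 400), so the camera has no lateral bias. Carry to hover over slot_longest.

```bash
python3 steer.py '0.021 -0.4986 0.013 0 0 13.25 0;0.021 -0.4986 0.013 0 0 13.25 0;0.021 -0.4986 0.013 0 0 13.25 0;0.021 -0.4986 0.013 0 0 13.25 0;0.021 -0.4986 0.013 0 0 13.25 0;0.021 -0.4986 0.013 0 0 13.25 0;0.021 -0.4986 0.013 0 0 13.25 0;0.021 -0.4986 0.013 0 0 13.25 0;0.021 -0.4986 0.013 0 0 13.25 0;0.021 -0.4986 0.013 0 0 13.25 0;0.021 -0.4986 0.013 0 0 13.25 0;0.021 -0.4986 0.04 0 0 13.25 0;0.021 -0.4986 0.07 0 0 13.25 0;0.021 -0.4986 0.078 0 0 13.25 0;0.021 -0.4986 0.078 0 0 13.25 0;0.021 -0.4986 0.078 0 0 13.25 0'
python3 - <<'E'
from h import *
c,K,V=wristview()
cv2.imwrite("pics/w5.png",cv2.resize(c[:,:,::-1],(800,600),interpolation=cv2.INTER_CUBIC))
did(.021,-.4986,.078,13.25)
plan(.4787,.2712,.089,-9.85)
cc=np.loadtxt("cmd.txt");T=np.eye(4);T[:3,:3]=RR(cc[3]);T[:3,3]=cc[:3]
V=np.linalg.inv(T@bot.capture("wrist")["mount"])
yax=np.array([.1711,.9853,0]);xax=np.array([.9853,-.1711,0]);C=np.array([.4659,.1973,0])
for s in (.1,.05,0): print(s,[np.round(np.array(proj(K,V,C+s*yax+x*xax+[0,0,.073]))/.64) for x in (.04,-.04)])
E
```

```text
time_s: 7.15
position: [0.4789, 0.271, 0.1546]
tcp_rot: [[0.985, -0.172, -0.0], [-0.172, -0.985, -0.0], [-0.0, 0.0, -1.0]]
force: [-0.3, 0.2, -0.8]
opening: 0.183
grasp_force: 30.0
cmd [ 0.4787  0.2712  0.155  -9.846 ] meas [0.4794 0.2712 0.1553] t 7.2
d [-0.     0.     0.066] rz 0.0 rows 2.0
0.1 [array([351., 233.]), array([355., 377.])]
0.05 [array([450., 233.]), array([445., 377.])]
0 [array([548., 233.]), array([535., 377.])]
```

View pics/w5.png

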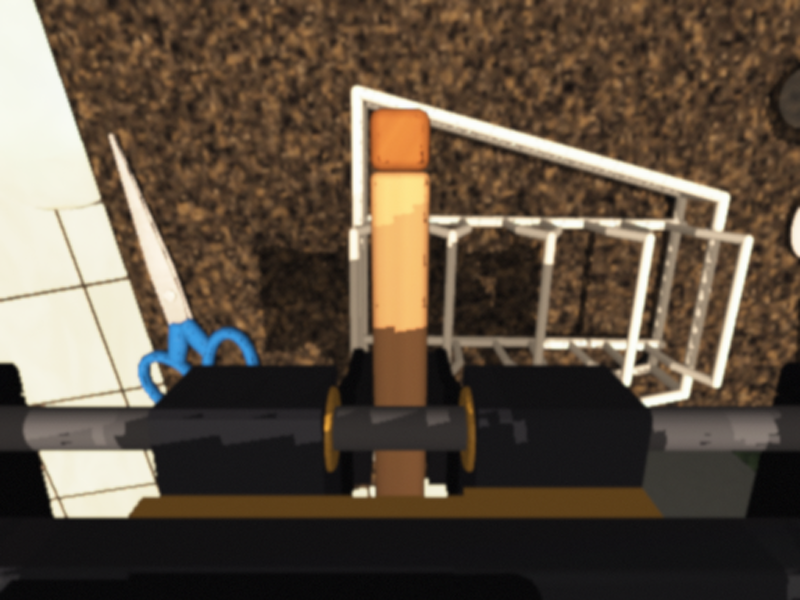

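Peak bars appear at x=354, 452, 549 versus 351, 450, 548 predicted: shift 1 mm in tool +y, then descend.

```bash
python3 steer.py '0 0.001 0.01 0 0 0 0;0 0.001 0.02 0 0 0 0;0 0.001 0.03 0 0 0 0;0 0.001 0.04 0 0 0 0;0 0.001 0.05 0 0 0 0;0 0.001 0.058 0 0 0 0;0 0.001 0.062 0 0 0 0;0 0.001 0.064 0 0 0 0;0 0.001 0.064 0 0 0 0'; python3 -c "
from h import *
did(0,.001,.064,0)
s=bot.read_state();print(s['force'],s['moment'])"
```

```text
time_s: 8.15
position: [0.4783, 0.2704, 0.0904]
tcp_rot: [[0.985, -0.171, -0.0], [-0.171, -0.985, -0.0], [-0.0, 0.0, -1.0]]
force: [0.3, 0.5, -2.6]
opening: 0.183
grasp_force: 30.0
cmd [ 0.4785  0.2703  0.091  -9.846 ] meas [0.4783 0.2704 0.0904] t 8.15
[ 0.33550306  0.47739804 -2.58756247] [0.07547103 0.05084853 0.00896067]
```

```bash
python3 steer.py '0 0 0.001 0 0 0 0;0 0 0.002 0 0 0 0;0 0 0.002 0 0 0 0'
```

```text
time_s: 8.45
position: [0.4784, 0.2704, 0.0888]
tcp_rot: [[0.985, -0.171, 0.0], [-0.171, -0.985, 0.0], [0.0, -0.0, -1.0]]
force: [0.7, -0.9, -1.3]
opening: 0.182
grasp_force: 30.0
```

```bash
python3 steer.py '0 0 0.001 0 0 0 0;0 0 0.0015 0 0 0 0;0 0 0.0015 0 0 0 0'; python3 -c "
from h import *
did(0,0,.0035,0)
plan(.4819,-.1779,.2,3.2)"
```

```text
time_s: 8.75
position: [0.4785, 0.2705, 0.0885]
tcp_rot: [[0.985, -0.171, 0.001], [-0.171, -0.985, 0.0], [0.001, -0.0, -1.0]]
force: [-1.5, -0.5, 8.0]
opening: 0.184
grasp_force: 30.0
cmd [ 0.4785  0.2703  0.0875 -9.846 ] meas [0.4785 0.2705 0.0885] t 8.75
d [ 0.0799  0.441  -0.1125] rz -13.05 rows 10.0
```

Contact at 8 N, seated. Release, lift, and go over the second board.

```bash
python3 steer.py '0 0 0 0 0 0 0.42;0 0 0 0 0 0 0.42;0 0 0 0 0 0 0.42;0 0 0 0 0 0 0.42;0 0 -0.03 0 0 0 0.42;0 0 -0.06 0 0 0 0.42;0 0 -0.1 0 0 0 0.42;0.08 0.441 -0.1125 0 0 -13.05 0.42;0.08 0.441 -0.1125 0 0 -13.05 0.42;0.08 0.441 -0.1125 0 0 -13.05 0.42;0.08 0.441 -0.1125 0 0 -13.05 0.42;0.08 0.441 -0.1125 0 0 -13.05 0.42;0.08 0.441 -0.1125 0 0 -13.05 0.42;0.08 0.441 -0.1125 0 0 -13.05 0.42;0.08 0.441 -0.1125 0 0 -13.05 0.42;0.08 0.441 -0.1125 0 0 -13.05 0.42;0.08 0.441 -0.1125 0 0 -13.05 0.42;0.08 0.441 -0.1125 0 0 -13.05 0.42;0.08 0.441 -0.1125 0 0 -13.05 0.42'; python3 -c "
from h import *
did(.08,.441,-.1125,-13.05)
plan(.4819,-.1779,.089,3.2)
c=bot.capture('side')['color'][150:320,180:340,::-1];cv2.imwrite('pics/s1.png',cv2.resize(c,None,fx=3,fy=3,interpolation=cv2.INTER_CUBIC))"
```

```text
time_s: 10.65
position: [0.481, -0.1765, 0.1991]
tcp_rot: [[0.998, 0.056, -0.002], [0.056, -0.998, 0.002], [-0.001, -0.002, -1.0]]
force: [0.1, 0.2, -0.0]
opening: 0.42
grasp_force: 0.0
cmd [ 0.4819 -0.1779  0.2     3.204 ] meas [ 0.481  -0.1765  0.1991] t 10.65
d [-0.    -0.     0.111] rz 0.0 rows 3.0
```

View pics/s1.png

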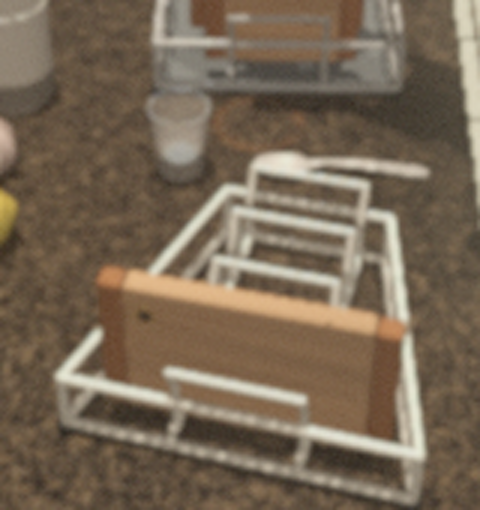

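The longest board stands upright down in its slot at the wide end ((100,270)–(405,325) top edge), between the rails. Grasp the second.

```bash
python3 steer.py '0 0 0.03 0 0 0 0.42;0 0 0.06 0 0 0 0.42;0 0 0.09 0 0 0 0.42;0 0 0.105 0 0 0 0.42;0 0 0.111 0 0 0 0.42;0 0 0.111 0 0 0 0.42;0 0 0.111 0 0 0 0;0 0 0.111 0 0 0 0;0 0 0.111 0 0 0 0;0 0 0.111 0 0 0 0;0 0 0.111 0 0 0 0;0 0 0.09 0 0 0 0;0 0 0.06 0 0 0 0;0 0 0.02 0 0 0 0;0 0 -0.02 0 0 0 0;0 0 -0.02 0 0 0 0'; python3 -c "
from h import *
did(0,0,-.02,0)
plan(.4700,.2209,.22,-9.85);plan(.4700,.2209,.151,-9.85)"
```

```text
time_s: 12.3
position: [0.4848, -0.1797, 0.2245]
tcp_rot: [[0.998, 0.056, 0.01], [0.056, -0.998, -0.006], [0.01, 0.007, -1.0]]
force: [0.2, -0.5, -1.8]
opening: 0.179
grasp_force: 29.9
cmd [ 0.4819 -0.1779  0.22    3.204 ] meas [ 0.4848 -0.1797  0.2245] t 12.3
d [ 0.0104 -0.3989  0.    ] rz 13.05 rows 8.0
d [ 0.0104 -0.3989  0.069 ] rz 13.05 rows 9.0
```

```bash
python3 steer.py '0.0104 -0.399 0 0 0 13.05 0;0.0104 -0.399 0 0 0 13.05 0;0.0104 -0.399 0 0 0 13.05 0;0.0104 -0.399 0 0 0 13.05 0;0.0104 -0.399 0 0 0 13.05 0;0.0104 -0.399 0 0 0 13.05 0;0.0104 -0.399 0 0 0 13.05 0;0.0104 -0.399 0 0 0 13.05 0;0.0104 -0.399 0 0 0 13.05 0;0.0104 -0.399 0.03 0 0 13.05 0;0.0104 -0.399 0.06 0 0 13.05 0;0.0104 -0.399 0.069 0 0 13.05 0;0.0104 -0.399 0.069 0 0 13.05 0;0.0104 -0.399 0.069 0 0 13.05 0'; python3 - <<'E'
from h import *
c,K,V=wristview()
cv2.imwrite("pics/w6.png",cv2.resize(c[:,:,::-1],(800,600),interpolation=cv2.INTER_CUBIC))
did(.0104,-.399,.069,13.05)
plan(.4700,.2209,.085,-9.85)
cc=np.loadtxt("cmd.txt");T=np.eye(4);T[:3,:3]=RR(cc[3]);T[:3,3]=cc[:3]
V=np.linalg.inv(T@bot.capture("wrist")["mount"])
yax=np.array([.1711,.9853,0]);xax=np.array([.9853,-.1711,0]);C=np.array([.4657,.1963,0])
for s in (.05,0,-.05,-.1): print(s,[np.round(np.array(proj(K,V,C+s*yax+x*xax+[0,0,.073]))/.64) for x in (.04,-.04)])
E
```

```text
time_s: 13.7
position: [0.4704, 0.2208, 0.1509]
tcp_rot: [[0.985, -0.172, 0.001], [-0.172, -0.985, 0.0], [0.001, -0.0, -1.0]]
force: [0.5, 0.9, -0.4]
opening: 0.182
grasp_force: 29.9
cmd [ 0.47   0.221  0.151 -9.846] meas [0.4708 0.221  0.1514] t 13.75
d [-0.      0.0001  0.066 ] rz 0.0 rows 2.0
0.05 [array([351., 235.]), array([355., 380.])]
0 [array([450., 235.]), array([446., 380.])]
-0.05 [array([550., 235.]), array([538., 380.])]
-0.1 [array([650., 235.]), array([629., 380.])]
```

View pics/w6.png

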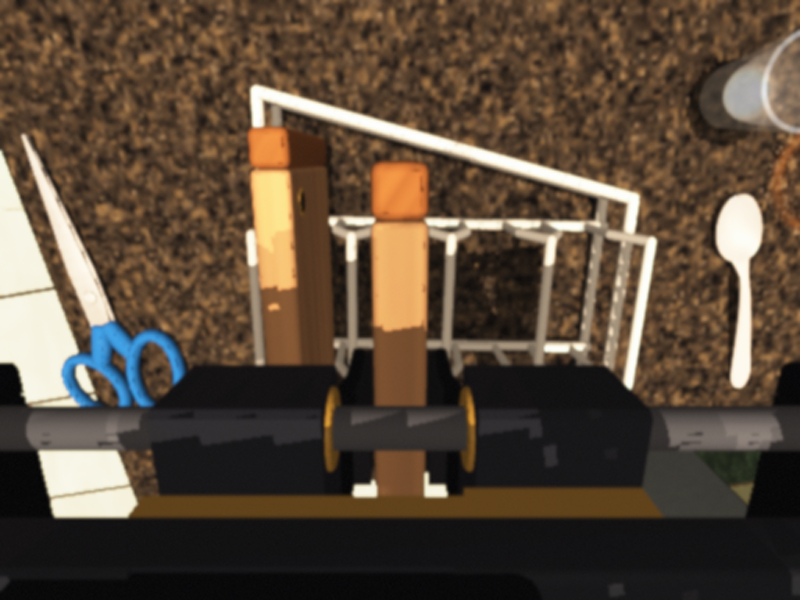

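Peaks at x=351, 450, 550 match the prediction exactly; descend.

```bash
python3 steer.py '0 0 0.01 0 0 0 0;0 0 0.02 0 0 0 0;0 0 0.03 0 0 0 0;0 0 0.04 0 0 0 0;0 0 0.05 0 0 0 0;0 0 0.058 0 0 0 0;0 0 0.062 0 0 0 0;0 0 0.064 0 0 0 0;0 0 0.065 0 0 0 0;0 0 0.066 0 0 0 0;0 0 0.0667 0 0 0 0;0 0 0.0667 0 0 0 0'
```

```text
time_s: 15.0
position: [0.4699, 0.2213, 0.0853]
tcp_rot: [[0.985, -0.171, 0.001], [-0.171, -0.985, 0.0], [0.001, -0.0, -1.0]]
force: [-2.2, 0.8, 7.4]
opening: 0.184
grasp_force: 29.9
```

```bash
python3 -c "
from h import *
did(0,0,.0667,0)
plan(.4758,-.1288,.2,3.2)"
```

```text
cmd [ 0.47    0.221   0.0843 -9.846 ] meas [0.4699 0.2213 0.0853] t 15.0
d [ 0.0655  0.3437 -0.1157] rz -13.05 rows 8.0
```

```bash
python3 steer.py '0 0 0 0 0 0 0.42;0 0 0 0 0 0 0.42;0 0 0 0 0 0 0.42;0 0 0 0 0 0 0.42;0 0 -0.03 0 0 0 0.42;0 0 -0.06 0 0 0 0.42;0 0 -0.1 0 0 0 0.42;0.0655 0.344 -0.1157 0 0 -13.05 0.42;0.0655 0.344 -0.1157 0 0 -13.05 0.42;0.0655 0.344 -0.1157 0 0 -13.05 0.42;0.0655 0.344 -0.1157 0 0 -13.05 0.42;0.0655 0.344 -0.1157 0 0 -13.05 0.42;0.0655 0.344 -0.1157 0 0 -13.05 0.42;0.0655 0.344 -0.1157 0 0 -13.05 0.42;0.0655 0.344 -0.1157 0 0 -13.05 0.42;0.0655 0.344 -0.1157 0 0 -13.05 0.42;0.0655 0.344 -0.1157 0 0 -13.05 0.42' && python3 steer.py '0 0 0.03 0 0 0 0.42;0 0 0.06 0 0 0 0.42;0 0 0.09 0 0 0 0.42;0 0 0.109 0 0 0 0.42;0 0 0.115 0 0 0 0.42;0 0 0.115 0 0 0 0.42;0 0 0.115 0 0 0 0;0 0 0.115 0 0 0 0;0 0 0.115 0 0 0 0;0 0 0.115 0 0 0 0;0 0 0.115 0 0 0 0;0 0 0.09 0 0 0 0;0 0 0.06 0 0 0 0;0 0 0.02 0 0 0 0;0 0 -0.02 0 0 0 0;0 0 -0.02 0 0 0 0'; python3 -c "
from h import *
did(.0655,.344,-.1157,-13.05);did(0,0,-.02,0)
plan(.4614,.1717,.22,-9.85);plan(.4614,.1717,.081,-9.85)
c,K,V=wristview()
cv2.imwrite('pics/w7.png',cv2.resize(c[:,:,::-1],(800,600),interpolation=cv2.INTER_CUBIC))"
```

```text
time_s: 16.7
position: [0.4748, -0.1279, 0.1992]
tcp_rot: [[0.998, 0.056, -0.001], [0.056, -0.998, 0.001], [-0.001, -0.001, -1.0]]
force: [0.0, 0.0, 0.1]
opening: 0.423
grasp_force: 0.0
time_s: 18.3
position: [0.4787, -0.1306, 0.2245]
tcp_rot: [[0.998, 0.056, 0.01], [0.056, -0.998, -0.005], [0.01, 0.006, -1.0]]
force: [1.8, -0.1, -1.2]
opening: 0.181
grasp_force: 29.9
cmd [ 0.4757 -0.1291  0.2     3.204 ] meas [ 0.4787 -0.1306  0.2245] t 18.3
cmd [ 0.4757 -0.1291  0.22    3.204 ] meas [ 0.4787 -0.1306  0.2245] t 18.3
d [ 0.0025 -0.3011  0.    ] rz 13.05 rows 7.0
d [ 0.0025 -0.3011  0.139 ] rz 13.05 rows 7.0
```

View pics/w7.png

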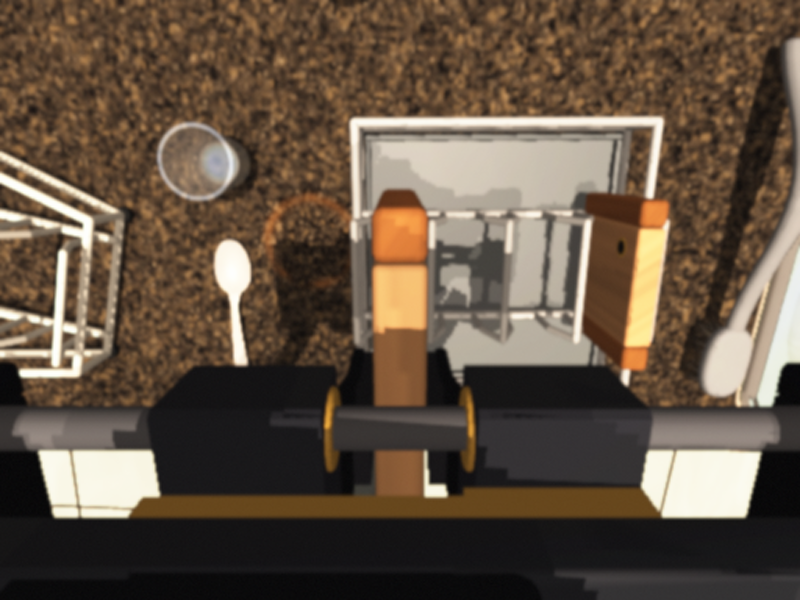

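The third board is held straight at x≈400. Carry, hover and lower.

```bash
python3 steer.py '0.0025 -0.301 0 0 0 13.05 0;0.0025 -0.301 0 0 0 13.05 0;0.0025 -0.301 0 0 0 13.05 0;0.0025 -0.301 0 0 0 13.05 0;0.0025 -0.301 0 0 0 13.05 0;0.0025 -0.301 0 0 0 13.05 0;0.0025 -0.301 0 0 0 13.05 0;0.0025 -0.301 0 0 0 13.05 0;0.0025 -0.301 0.03 0 0 13.05 0;0.0025 -0.301 0.06 0 0 13.05 0;0.0025 -0.301 0.069 0 0 13.05 0;0.0025 -0.301 0.069 0 0 13.05 0;0.0025 -0.301 0.069 0 0 13.05 0' && python3 steer.py '0 0 0.01 0 0 0 0;0 0 0.02 0 0 0 0;0 0 0.03 0 0 0 0;0 0 0.04 0 0 0 0;0 0 0.05 0 0 0 0;0 0 0.06 0 0 0 0;0 0 0.065 0 0 0 0;0 0 0.068 0 0 0 0;0 0 0.069 0 0 0 0;0 0 0.07 0 0 0 0;0 0 0.0707 0 0 0 0;0 0 0.0707 0 0 0 0'; python3 -c "
from h import *
did(.0025,-.301,.069,13.05);did(0,0,.0707,0)
plan(.4904,-.2762,.2,3.3)"
```

```text
time_s: 19.65
position: [0.4619, 0.1708, 0.1509]
tcp_rot: [[0.985, -0.173, 0.001], [-0.173, -0.985, -0.0], [0.001, -0.0, -1.0]]
force: [-0.4, -0.1, -1.7]
opening: 0.18
grasp_force: 29.9
time_s: 20.85
position: [0.461, 0.1717, 0.0813]
tcp_rot: [[0.985, -0.171, 0.0], [-0.171, -0.985, -0.0], [0.0, -0.0, -1.0]]
force: [-2.4, -0.6, 9.6]
opening: 0.182
grasp_force: 29.9
cmd [ 0.4614  0.1716  0.151  -9.846 ] meas [0.461  0.1717 0.0813] t 20.85
cmd [ 0.4614  0.1716  0.0803 -9.846 ] meas [0.461  0.1717 0.0813] t 20.85
d [ 0.1051  0.4362 -0.1197] rz -13.15 rows 10.0
```

```bash
python3 steer.py '0 0 0 0 0 0 0.42;0 0 0 0 0 0 0.42;0 0 0 0 0 0 0.42;0 0 0 0 0 0 0.42;0 0 -0.03 0 0 0 0.42;0 0 -0.06 0 0 0 0.42;0 0 -0.1 0 0 0 0.42;0.105 0.436 -0.12 0 0 -13.15 0.42;0.105 0.436 -0.12 0 0 -13.15 0.42;0.105 0.436 -0.12 0 0 -13.15 0.42;0.105 0.436 -0.12 0 0 -13.15 0.42;0.105 0.436 -0.12 0 0 -13.15 0.42;0.105 0.436 -0.12 0 0 -13.15 0.42;0.105 0.436 -0.12 0 0 -13.15 0.42;0.105 0.436 -0.12 0 0 -13.15 0.42;0.105 0.436 -0.12 0 0 -13.15 0.42;0.105 0.436 -0.12 0 0 -13.15 0.42;0.105 0.436 -0.12 0 0 -13.15 0.42;0.105 0.436 -0.12 0 0 -13.15 0.42' && python3 steer.py '0 0 0.03 0 0 0 0.42;0 0 0.06 0 0 0 0.42;0 0 0.09 0 0 0 0.42;0 0 0.11 0 0 0 0.42;0 0 0.117 0 0 0 0.42;0 0 0.117 0 0 0 0.42;0 0 0.117 0 0 0 0;0 0 0.117 0 0 0 0;0 0 0.117 0 0 0 0;0 0 0.117 0 0 0 0;0 0 0.117 0 0 0 0;0 0 0.09 0 0 0 0;0 0 0.06 0 0 0 0;0 0 0.02 0 0 0 0;0 0 -0.02 0 0 0 0;0 0 -0.02 0 0 0 0'; python3 -c "
from h import *
did(.105,.436,-.12,-13.15);did(0,0,-.02,0)
plan(.4529,.1224,.22,-9.85);plan(.4529,.1224,.079,-9.85)
c,K,V=wristview()
cv2.imwrite('pics/w8.png',cv2.resize(c[:,:,::-1],(800,600),interpolation=cv2.INTER_CUBIC))"
```

```text
time_s: 22.75
position: [0.4893, -0.2743, 0.1992]
tcp_rot: [[0.998, 0.058, -0.002], [0.058, -0.998, 0.002], [-0.002, -0.002, -1.0]]
force: [-0.1, -0.0, -0.1]
opening: 0.42
grasp_force: 0.0
time_s: 24.35
position: [0.493, -0.2784, 0.2255]
tcp_rot: [[0.998, 0.058, 0.009], [0.058, -0.998, -0.008], [0.009, 0.009, -1.0]]
force: [0.5, -1.7, -1.2]
opening: 0.182
grasp_force: 30.0
cmd [ 0.4903 -0.276   0.2003  3.304 ] meas [ 0.493  -0.2784  0.2255] t 24.35
cmd [ 0.4903 -0.276   0.2203  3.304 ] meas [ 0.493  -0.2784  0.2255] t 24.35
d [-1.440e-02 -3.999e-01  3.000e-04] rz 13.15 rows 9.0
d [-0.0144 -0.3999  0.1413] rz 13.15 rows 9.0
```

View pics/w8.png

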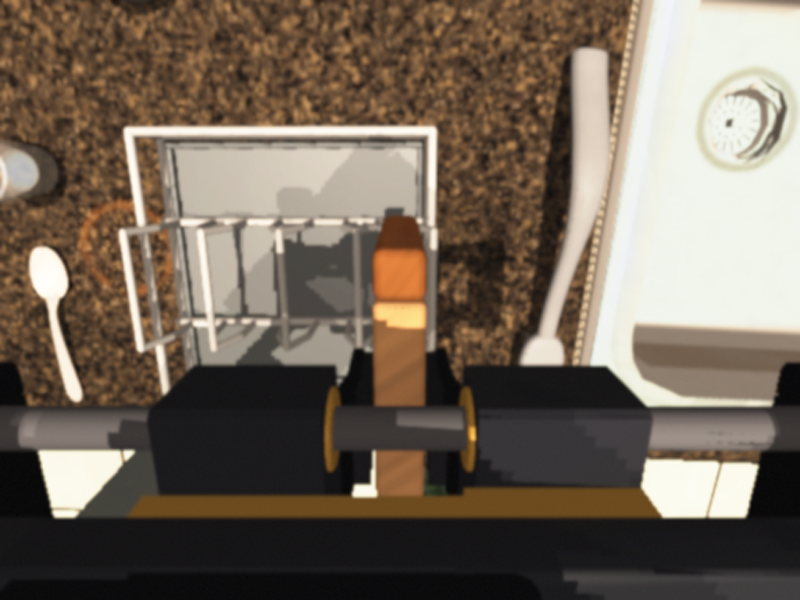

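The shortest board is held straight; the draining rack is empty. Carry and lower.

```bash
python3 steer.py '-0.0144 -0.4 0 0 0 13.15 0;-0.0144 -0.4 0 0 0 13.15 0;-0.0144 -0.4 0 0 0 13.15 0;-0.0144 -0.4 0 0 0 13.15 0;-0.0144 -0.4 0 0 0 13.15 0;-0.0144 -0.4 0 0 0 13.15 0;-0.0144 -0.4 0 0 0 13.15 0;-0.0144 -0.4 0 0 0 13.15 0;-0.0144 -0.4 0 0 0 13.15 0;-0.0144 -0.4 0 0 0 13.15 0;-0.0144 -0.4 0.03 0 0 13.15 0;-0.0144 -0.4 0.06 0 0 13.15 0;-0.0144 -0.4 0.069 0 0 13.15 0;-0.0144 -0.4 0.069 0 0 13.15 0;-0.0144 -0.4 0.069 0 0 13.15 0' && python3 steer.py '0 0 0.01 0 0 0 0;0 0 0.02 0 0 0 0;0 0 0.03 0 0 0 0;0 0 0.04 0 0 0 0;0 0 0.05 0 0 0 0;0 0 0.06 0 0 0 0;0 0 0.067 0 0 0 0;0 0 0.07 0 0 0 0;0 0 0.072 0 0 0 0;0 0 0.0725 0 0 0 0;0 0 0.073 0 0 0 0;0 0 0.073 0 0 0 0'; python3 -c "
from h import *
did(-.0144,-.4,.069,13.15);did(0,0,.073,0)"
```

```text
time_s: 25.9
position: [0.4534, 0.1217, 0.1512]
tcp_rot: [[0.985, -0.173, 0.001], [-0.173, -0.985, -0.0], [0.001, 0.0, -1.0]]
force: [-0.9, -0.1, -0.1]
opening: 0.184
grasp_force: 30.0
time_s: 27.1
position: [0.4522, 0.1227, 0.0796]
tcp_rot: [[0.985, -0.171, 0.0], [-0.171, -0.985, -0.0], [0.0, 0.0, -1.0]]
force: [-4.3, -1.3, 14.7]
opening: 0.181
grasp_force: 30.0
cmd [ 0.4529  0.1225  0.1513 -9.846 ] meas [0.4522 0.1227 0.0796] t 27.1
cmd [ 0.4529  0.1225  0.0783 -9.846 ] meas [0.4522 0.1227 0.0796] t 27.1
```

```bash
python3 steer.py '0 0 -0.0005 0 0 0 0.42;0 0 -0.0005 0 0 0 0.42;0 0 -0.0005 0 0 0 0.42;0 0 -0.0005 0 0 0 0.42;0 0 -0.03 0 0 0 0.42;0 0 -0.06 0 0 0 0.42;0 0 -0.1 0 0 0 0.42;0 0 -0.15 0 0 0 0.42;0 0.15 -0.19 0 0 0 0.42;0 0.15 -0.19 0 0 0 0.42;0 0.15 -0.19 0 0 0 0.42;0 0.15 -0.19 0 0 0 0.42;0 0.15 -0.19 0 0 0 0.42'; python3 -c "
from h import *
a=bot.capture('scene')['color'][90:230,130:300,::-1];b=bot.capture('side')['color'][170:320,180:340,::-1]
r=lambda i:cv2.resize(i,(400,400),interpolation=cv2.INTER_CUBIC)
cv2.imwrite('pics/fin.png',np.hstack([r(a),r(b)]))
c,K,V=wristview();cv2.imwrite('pics/w9.png',cv2.resize(c[:,:,::-1],(800,600),interpolation=cv2.INTER_CUBIC))"
```

```text
time_s: 28.4
position: [0.427, -0.0262, 0.268]
tcp_rot: [[0.985, -0.175, 0.001], [-0.175, -0.985, 0.0], [0.001, -0.0, -1.0]]
force: [-0.6, 0.3, -0.8]
opening: 0.421
grasp_force: 0.0
```

View pics/fin.png

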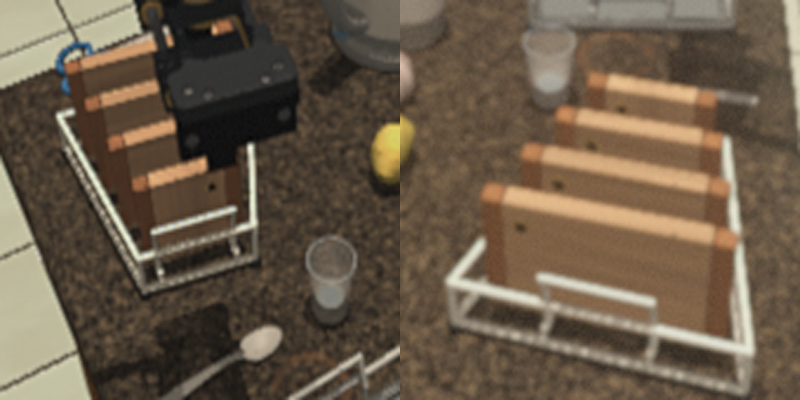

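View pics/w9.png

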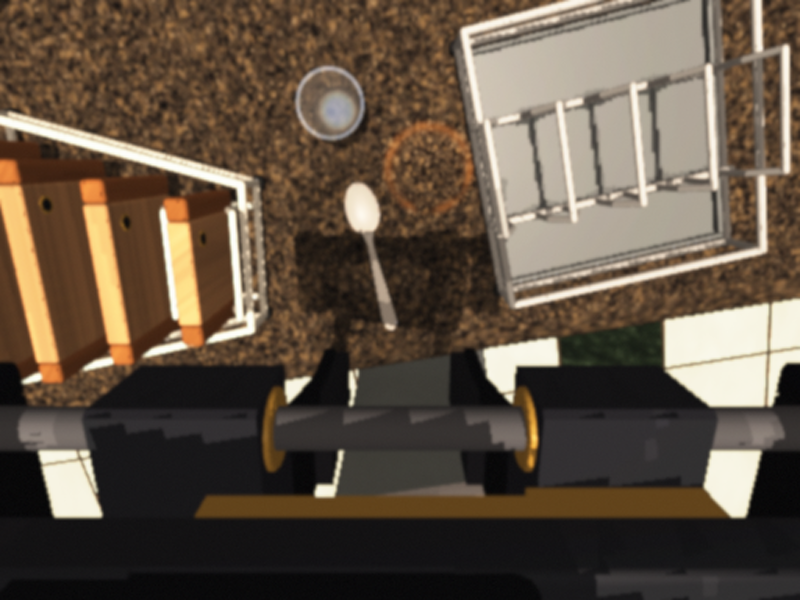

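All four boards stand upright in order of length between the rails, and the glass is untouched at (330,103). Handing in.

```bash
python3 -c "
from rig import bot
print(bot.hand_in())"
```

```text
the job is handed in; nothing more can be done
None
```

All four boards stand fully down in their slots of the white-wire rack, longest at the wide end to shortest at the narrow end. Each was set down gently, the glass was not touched, and the job was handed in at about 28 s; no verdict was shown.

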